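# Lock the acrylic box with the flat driver

### The job

Lock the lid of the clear acrylic box: with the yellow flat-blade driver, push the slotted brass screw at the box's front down on its spring and, keeping it pushed in, turn it clockwise to its stop (a bit under a quarter turn), so that the steel tongue reaches over the lid. Then stand the yellow driver back in its own wooden stand, fully home, and let go. Touch the screw only with the driver, keep the lid shut, and leave the red driver, bowl, ring dish and remote where they are.

Things in the scene. Friction and masses are not known exactly. Their poses are not given: they have to be found in the camera images.
- driver_grip (a point): Centre of the square handle (28 x 28 mm, 62 mm tall) of the yellow flat-blade driver, 120 g, loose, upright in a stand. z up the handle, handle sides along x and y, x also the blade's width. Below the handle a square guard, 52 x 52 mm, underside 35 mm below the point; then a 10 mm shank and the blade, 20 mm wide (x), 4 mm thick, 12 mm long, ending 80 mm below the point.
- driver_tip (a point): Bottom middle of the yellow driver's blade, 80 mm below the handle's centre; same axes as driver_grip.
- stand_seat (a point): Centre of the top rim of the yellow driver's own stand, the one it starts in: a fixed wooden block, 62 x 62 mm, 60 mm tall, with a 36 mm square through hole. The guard rests flat on the rim, shank and blade hanging in the hole, at any yaw; the handle's centre is then 35 mm above the point. The red driver has a like stand.
- lock_slot (a point): Slot floor centre of the brass lock screw, 44 mm across, on an aluminium block at the front of the clear box; 79 mm above the table when up. z up; the slot runs along x, ends open, 9 mm wide, 10 mm deep, flaring to 16 mm at the top. So the blade has about 0.25 rad of play each way: turn the driver that much past the final angle. The steel tongue (50 mm) points along +x. Turns with the screw.
- lock (a joint): Turn of the lock screw in rad, growing clockwise from above: 0 to 0.12 at the start (tongue beside the lid), 1.25 at its fixed stop (locked, tongue straight over the lid). Friction 0.08 N m; it stays where it is left.
- lock_press (a joint): How far the lock screw is pushed down on its spring, in m: 0 up, 0.005 at the bottom. The spring needs 3 N to start and 8 N at the bottom, and returns it by itself.
- red_driver: Bystander: driver of the same size with a red handle and a round tip, standing in a like wooden stand; origin at its tip, 80 mm below the handle's centre.
- bowl: Bystander: green glass bowl, 100 mm across, 50 mm high; origin under its centre.
- ring_dish: Bystander: small white ceramic dish, 70 mm across, 18 mm high; origin under its centre.
- remote: Bystander: black plastic remote, 150 x 45 x 18 mm; origin under its centre, x along its length.
- lid (a joint): Hinge of the clear flap lid (top face 66 mm above the table, with a small knob) in rad: 0 shut; it stays shut unless lifted.
Not all that is in view belongs to the job. What is meant by the part that bears driver_grip is not pink or turquoise, and is the larger of those in its own colour.

How it is judged (in metres and radians):
On the way, in this order (a step that is already met when the one before it is completed fails the run):
1. the yellow driver's blade is in the slot and pushes the screw down by more than 1.2 mm, before it has turned (value of joint lock_press above 0.0012 m and horizontal distance between driver_tip and lock_slot below 0.01 m and value of joint lock below 0.5 rad), for 0.1 s.
2. half turned (beyond 0.65 rad), blade in the slot and screw still pushed down (value of joint lock_press above 0.0012 m and horizontal distance between driver_tip and lock_slot below 0.01 m and value of joint lock above 0.65 rad), for 0.05 s.
3. turned home (beyond 1.05 rad), blade in the slot and screw still pushed down (value of joint lock_press above 0.0012 m and horizontal distance between driver_tip and lock_slot below 0.01 m and value of joint lock above 1.05 rad), for 0.1 s.
At the end, for the whole second after the job is handed in: The lock screw is turned beyond 1.05 rad (stop at 1.25) and back up on its spring (within 1 mm); the yellow driver stands upright (within 10 degrees) in its own stand, handle within 15 mm of the stand's axis and guard down on the rim within 6 mm; the lid is shut (below 0.1 rad) (value of joint lock above 1.05 rad and value of joint lock_press below 0.001 m and horizontal distance between driver_grip and stand_seat below 0.015 m and z of driver_grip in the frame of stand_seat below 0.041 m and angle between driver_grip's own z axis and vertical below 0.175 rad and value of joint lid below 0.1 rad); the robot touches nothing.
It fails at once if the fingers touch the lock screw (contact force between the fingers and lock above 1 N).
It fails at once if the red driver is moved by more than 20 mm (distance of red_driver from where it was at the start of the episode above 0.02 m).
It fails at once if the bowl, the ring dish or the remote is moved by more than 30 mm (distance of any of bowl, ring_dish, remote from where it was at the start of the episode above 0.03 m).
It fails at once if the lid is lifted beyond 0.2 rad (value of joint lid above 0.2 rad).
It also fails if it takes over 53 s, if anything falls off the work surface, if the arm or the gripper's body presses on something with over 40 N, if the wrist force passes 120 N, or if a joint passes its speed limit or range.

### The arm

A 6-joint arm with a two-finger parallel gripper is mounted at the origin on the work surface. World frame = base frame: x ahead of the robot, y to its left, z up, the work surface at z = 0. Lengths are in m, angles in degrees, forces in N, time in s.
With the tool pointing down it reaches from about 0.35 to 0.875 m from the base axis. Payload 4.2 kg.
Tool frame: the origin (TCP) lies at the very end of the fingers, on their centre line; the grasp point (between the pads) lies 19 mm behind it; z points along the fingers, y is the line along which they close (so a half turn about z gives the same grasp; the last joint's range is limited). The gripper opens to 87 mm and grips with 3 to 60 N. Pads are 19 mm wide; open, the fingers measure 117 mm over their backs; the gripper's body (75 mm by 190 mm) begins 51 mm behind the grasp point.
Start: joints at [89.473, 22.042, 0.453, 0, -68.411, -14.817], TCP at [0.165, 0.603, 0.223] pointing down, gripper open.
Joint ranges: [-179.83, 179.83], [-69.29, 118.12], [-61.27, 80.66], [-181.25, 117.63], [-171.15, -9.14], [-177.46, 177.46]. Speed limits (degrees/s): [159.86, 159.86, 180, 180, 180, 180].

### API

Orientations are given as a 3x3 rotation matrix whose columns are the frame's x, y, z axes.
In Python, from station import monitor, cams, ticket gives the robot as it stands.
- The arm moves only by the tool drive_tool, never from a script. Its argument "moves" is a list of rows, each an object with "delta_pos": the shift along the tool's x, y, z in mm, a list of three; "turn": the turn about the tool's z in rad; "claw": the opening, from 0 (shut) to 1 (fully open). A call has 1 to 12 rows; each row shifts and turns the commanded pose from where the row before left it, along the tool's axes as they then stand; what a row does not reach is not made up. A row lasts 1/8 s, in which the tool goes at most 62.5 mm and 10.7 degrees, less where a joint would pass 70% of its speed; a pose out of reach is approached as far as the arm can. A call is refused whole if a number of a shift passes 62.5 or a number of a turn 0.188, either way. A call with a gripper value outside its range is refused whole. The fingers move at their own pace and stop on an object; the grip force is fixed at half the most. Time passes only in rows, so rows that do not move let the fingers close. It gives the time, the measured TCP pose, the force, the opening and the grip force at its end, in the units of the state.
- monitor.sense(): the state, without advancing time (a new reading comes with each control period).
- cams.capture(name): name is "scene" or "top" or "wrist"; returns a dict with "color" (384x512x3 uint8, red, green, blue), "range_z" (384x512 float32, m along the optical axis (not along the pixel's ray), 0 where there is no reading), "vertical_fov" (degrees; the focal length in pixels is half the picture's height over the tangent of half this angle, whatever the lens; pixels are square), "cx", "cy" (the principal point, pixels), "dist" ([k1, k2, p1, p2, k3] as OpenCV has them; the pictures are not rectified), "extrinsics" (4x4, takes a point from camera to world coordinates). Camera axes: x right, y down, z forward; pixel columns grow to the right and rows downward; lengths in m; the calibration is good to about 2 mm. A picture is of the moment at which its call begins.
- ticket.finish_job(): hands the job in; it is judged then, once.
The state is a dict: "time_s": time; "joints": joint angles; "joint_velocities": joint speeds; "effort": joint torques, N m; "tcp_pos": TCP position; "ee_rot": TCP orientation; "wrist_force": force on the tool from outside, world axes, zero at the start; "moment": the same for the moment, N m; "gripper_width": opening from 0.0 (shut) to 1.0 (fully open); "gripper_force": force on a finger pad.
Only numpy, scipy, OpenCV 4.12 (cv2) and the standard library are available. Lean on these libraries where they do the work, as an engineer would, in place of code of your own. Each camera call takes 0.05 s, during which the arm holds its last target. There are 200 camera calls.

## Working session

There is one attempt and no reset: what is moved stays moved. The work goes in short steps, Python scripts to look and compute and a tool call to move; the robot and the scene stay as the last step left them, time stands still between calls to the robot, and variables do not carry over. Pictures are saved under pics/ and viewed, at most 10 in all, crops included, and the job is handed in when it is done.

Besides the shell and the picture viewer there is one more tool, called after "Request:" by a JSON object that holds its "op" and its "data", one argument or row to a line. drive_tool: Moves the arm, as the interface text tells. Its arguments: {"type":"object","properties":{"moves":{"type":"array","items":{"type":"object","properties":{"delta_pos":{"type":"array","items":{"type":"number"}},"turn":{"type":"number"},"claw":{"type":"number"}}}}},"required":["moves"]}

```bash
mkdir -p pics
cat > h.py <<'E'
import numpy as np,cv2,pickle
from station import monitor,cams,ticket
def snap(n,f):
    c=cams.capture(n); pickle.dump(c,open(f'pics/{f}.pkl','wb')); cv2.imwrite(f'pics/{f}.png',c['color'][:,:,::-1]); return c
def load(f): return pickle.load(open(f'pics/{f}.pkl','rb'))
def K(c):
    f=192/np.tan(np.radians(c['vertical_fov'])/2); return np.array([[f,0,c['cx']],[0,f,c['cy']],[0,0,1.]])
def pt(c,u,v,z=None):
    "world point of pixel; by depth, or on plane height z"
    n=cv2.undistortPoints(np.array([[[u,v]]],float),K(c),np.array(c['dist'],float))[0,0]
    d=np.array([n[0],n[1],1.]); E=np.array(c['extrinsics'])
    if z is None: s=c['range_z'][int(round(v)),int(round(u))]
    else: s=(z-E[2,3])/(E[:3,:3]@d)[2]
    return E[:3,:3]@(d*s)+E[:3,3]
E
python3 - <<'E'
from h import *
a=snap('top','top0');b=snap('scene','scene0')
cv2.imwrite('pics/both.png',cv2.resize(np.vstack([a['color'],b['color']])[:,:,::-1],(400,600)))
s=monitor.sense();print(s)
for c in(a,b):print(np.round(c['extrinsics'],3),c['dist'],c['vertical_fov'])
E
```

```text
{'time_s': 0.1, 'joints': array([ 8.94737668e+01,  2.20871881e+01,  3.87694830e-01, -2.35471327e-02,
       -6.84103873e+01, -1.48163861e+01]), 'joint_velocities': array([-0.1010366 , -0.08806923,  0.19358585,  0.01685822,  0.0141936 ,
        0.00929293]), 'effort': array([ 6.74966873e-05, -3.91693532e+01,  1.87932390e+01,  4.23189059e+00,
        1.34548589e-02, -7.04183140e-05]), 'tcp_pos': array([0.16522083, 0.60221749, 0.22156538]), 'ee_rot': array([[ 9.64320775e-01, -2.64736252e-01, -3.99739498e-04],
       [-2.64736526e-01, -9.64318883e-01, -1.91415792e-03],
       [ 1.21270647e-04,  1.95168789e-03, -9.99998088e-01]]), 'wrist_force': array([-0.03798195,  0.53610511,  0.31462448]), 'moment': array([-0.00969294, -0.03502667,  0.00979514]), 'gripper_force': 0.0, 'gripper_width': 0.9963684656060182}
[[-0.029 -0.996  0.088  0.452]
 [-1.     0.03   0.008  0.044]
 [-0.011 -0.088 -0.996  1.241]
 [ 0.     0.     0.     1.   ]] [-0.136486  0.        0.        0.        0.      ] 51.63760860456976
[[ 0.51   0.706 -0.491  1.033]
 [ 0.86  -0.415  0.297 -0.227]
 [ 0.006 -0.574 -0.819  0.89 ]
 [ 0.     0.     0.     1.   ]] [-0.01671101  0.          0.          0.          0.        ] 48.04261602196889
```

View pics/top0.png

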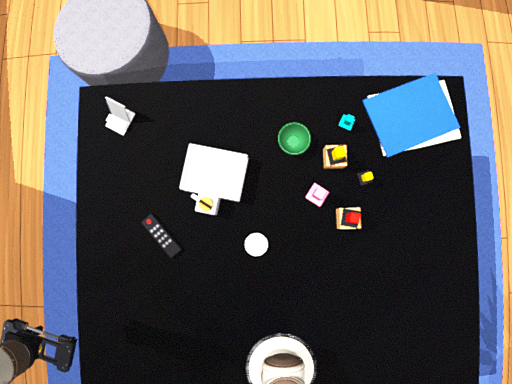

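View pics/scene0.png

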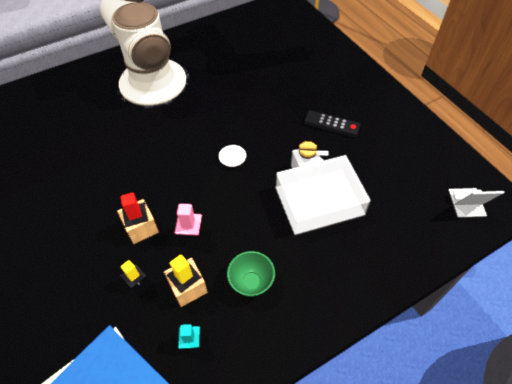

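The top view has the yellow driver in its wooden stand at (338,154). A smaller yellow one stands at (367,177), with pink at (317,194), turquoise at (347,121) and red at (350,217). The screw is at (206,203), with its tongue pointing left, and the clear box is at (215,172). I choose (338,154), which is the larger yellow one and stands in wood. A close crop will check it.

Run:
```python
from h import *
a=load('top0')
def crop(c,u,v,r,s):return cv2.resize(c['color'][v-r:v+r,u-r:u+r,::-1],(s,s),interpolation=cv2.INTER_CUBIC)
b=load('scene0')
cv2.imwrite('pics/crop1.png',np.vstack([np.hstack([crop(a,345,160,30,300),crop(a,206,200,25,300)]),np.hstack([crop(b,180,275,40,300),crop(b,310,155,30,300)])]))
for u,v in[(339,152),(367,176),(350,217)]:print(pt(a,u,v))
for u,v in[(206,203),(200,200),(215,172)]:print(pt(a,u,v),pt(a,u,v,.085))
for u,v in[(180,262),(130,268),(307,149),(322,154)]:print('s',pt(b,u,v))
```

```text
[ 0.64675192 -0.17837274  0.12513991]
[ 0.58003758 -0.26675677  0.08370953]
[ 0.46063906 -0.20158712  0.12221867]
[0.51472227 0.21054898 0.07988428] [0.51444758 0.20981528 0.085     ]
[0.52417816 0.22847358 0.07788619] [0.52373899 0.22734541 0.085     ]
[0.60753399 0.18391192 0.06568586] [0.60498402 0.18161312 0.085     ]
s [ 0.64929415 -0.18183802  0.12533975]
s [ 0.58862269 -0.27170051  0.08228138]
s [0.50955402 0.21147756 0.07994779]
s [0.53622517 0.23849593 0.0721359 ]
```

View pics/crop1.png

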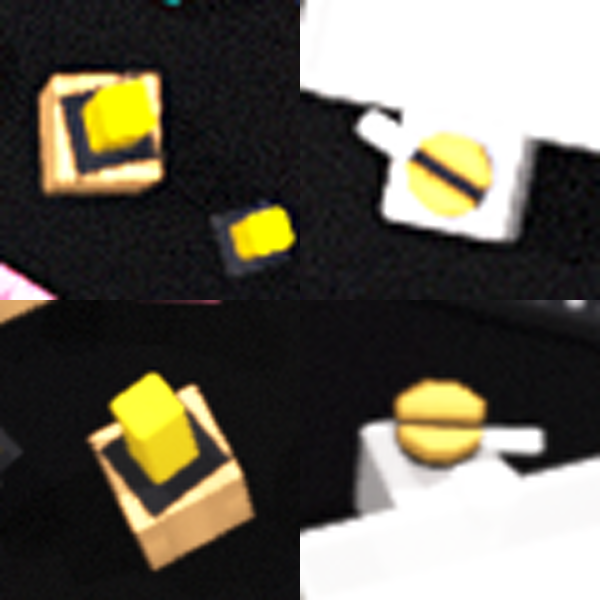

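The crop shows the large yellow driver with its black guard in the wooden stand, and the small one has no stand, so the choice stands. The slot and tongue are at a yaw of about 58°. I'll go over the screw first for a wrist look.

Request:
{"op": "drive_tool", "data": {
  "moves": [
    {"delta_pos": [44,28,-8]},
    {"delta_pos": [44,28,-8]},
    {"delta_pos": [44,28,-8]},
    {"delta_pos": [44,28,-8]},
    {"delta_pos": [44,28,-8]},
    {"delta_pos": [44,28,-8]},
    {"delta_pos": [44,28,-8]},
    {"delta_pos": [44,28,-8]},
    {"delta_pos": [44,28,-8]},
    {"delta_pos": [44,28,-8]},
    {"delta_pos": [0,0,0]}
  ]
}}

```text
invalid input
```

Run:
```python
from h import *
a=snap('wrist','w1');s=monitor.sense()
print(s['tcp_pos'],s['ee_rot'].round(3),s['joints'].round(1),s['wrist_force']);print(np.round(a['extrinsics'],3),a['vertical_fov'])
```

```text
[0.16523563 0.60229627 0.22172976] [[ 0.964 -0.265 -0.   ]
 [-0.265 -0.964 -0.002]
 [ 0.     0.002 -1.   ]] [ 89.5  22.1   0.4  -0.  -68.4 -14.8] [ 0.09061911 -0.05295697  0.5619115 ]
[[-0.265 -0.929 -0.256  0.236]
 [-0.964  0.256  0.069  0.583]
 [ 0.002  0.265 -0.964  0.384]
 [ 0.     0.     0.     1.   ]] 58.49527821979122
```

View pics/w1.png

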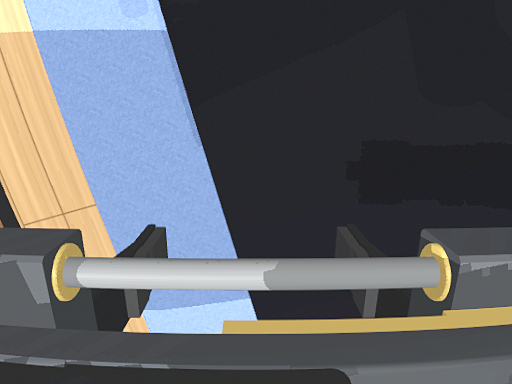

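No move was made: the rows probably need all three fields. The wrist view shows only mat and fingers, with a bar covering rows 250 and below, so targets should sit ahead on tool +x.

Request:
{"op": "drive_tool", "data": {
  "moves": [
    {"delta_pos": [40,28,-8],"turn": 0,"claw": 1},
    {"delta_pos": [40,28,-8],"turn": 0,"claw": 1},
    {"delta_pos": [40,28,-8],"turn": 0,"claw": 1},
    {"delta_pos": [40,28,-8],"turn": 0,"claw": 1},
    {"delta_pos": [40,28,-8],"turn": 0,"claw": 1},
    {"delta_pos": [40,28,-8],"turn": 0,"claw": 1},
    {"delta_pos": [40,28,-8],"turn": 0,"claw": 1},
    {"delta_pos": [40,28,-8],"turn": 0,"claw": 1},
    {"delta_pos": [40,28,-8],"turn": 0,"claw": 1},
    {"delta_pos": [20,28,-8],"turn": 0,"claw": 1},
    {"delta_pos": [0,0,0],"turn": 0,"claw": 1}
  ]
}}

```text
time_s: 1.52
tcp_pos: [0.4584, 0.2304, 0.303]
ee_rot: [[0.963, -0.268, 0.001], [-0.268, -0.963, 0.0], [0.0, -0.001, -1.0]]
wrist_force: [-0.6, -0.5, 0.1]
gripper_width: 0.998
gripper_force: 0.0
```

Run:
```python
from h import *
a=snap('wrist','w2');s=monitor.sense()
print(s['time_s'],s['tcp_pos'],s['ee_rot'].round(3),s['joints'].round(1),s['wrist_force'])
```

```text
1.575 [0.45788839 0.23139818 0.30253019] [[ 0.964 -0.267 -0.   ]
 [-0.267 -0.964  0.   ]
 [-0.    -0.    -1.   ]] [ 44.9   8.2  -7.   -0.  -74.8  29.6] [-0.20466393  0.39410495 -0.17139314]
```

View pics/w2.png

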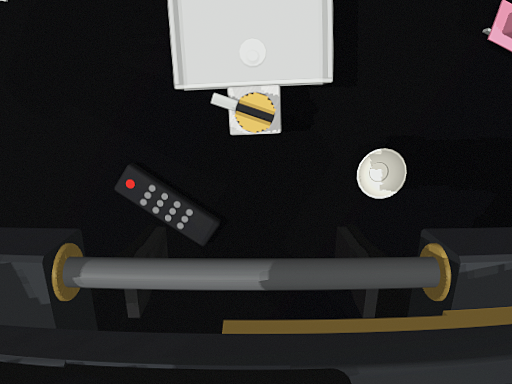

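The view shows the screw disc at (255,113), its slot from (237,107) to (275,119) and the tongue tip at (213,98). The box with its lid knob is above it at (252,52).

Run:
```python
from h import *
a=load('w2');c=a['color'].astype(int)
m=((c[...,0]-c[...,2]>60)&(c[...,0]>140)).astype(np.uint8);m[200:]=0;m[:80]=0
ys,xs=np.nonzero(m);print(xs.min(),xs.max(),ys.min(),ys.max())
(p,q),r=cv2.minEnclosingCircle(np.c_[xs,ys].astype(np.float32));print(p,q,r)
print(pt(a,p,q,.089),pt(a,p+15,q-12),pt(a,p+r,q,.089)-pt(a,p-r,q,.089))
# slot dark line inside disc
yy,xx=np.mgrid[:384,:512];d=((xx-p)**2+(yy-q)**2<(.8*r)**2)&(c.sum(2)<150)
X=np.array([pt(a,x,y,.089)[:2] for y,x in zip(*np.nonzero(d))]);print(len(X),X.mean(0));u,s,v=np.linalg.svd(X-X.mean(0));print(np.degrees(np.arctan2(v[0,1],v[0,0])))
t=pt(a,213,98,.08)-pt(a,p,q,.08);print(t,np.degrees(np.arctan2(t[1],t[0])))
```

```text
126 275 92 188
198.5 143.0 83.78703308105469
[0.49852424 0.27914722 0.089     ] [ 0.50128318  0.27101102 -0.00064263] [-0.05079956 -0.17911775  0.        ]
12012 [0.49293649 0.28579997]
-137.59399268919654
[ 4.27303463e-02 -3.01627929e-02 -1.11022302e-16] -35.21776789684568
```

Run:
```python
from h import *
a=load('w2');c=a['color'].astype(int)
m=((c[...,0]-c[...,2]>60)&(c[...,0]>120)).astype(np.uint8);m[140:]=0;m[:85]=0;m[:,:225]=0;m[:,290:]=0
ys,xs=np.nonzero(m)
(p,q),r=cv2.minEnclosingCircle(np.c_[xs,ys].astype(np.float32));print(p,q,r)
print(pt(a,p,q,.089),pt(a,p+10,q-12),np.linalg.norm(pt(a,p+r,q,.089)-pt(a,p-r,q,.089)))
yy,xx=np.mgrid[:384,:512];d=((xx-p)**2+(yy-q)**2<(.8*r)**2)&(c.sum(2)<150)
X=np.array([pt(a,x,y,.089)[:2] for y,x in zip(*np.nonzero(d))]);print(len(X),X.mean(0));u,s,v=np.linalg.svd(X-X.mean(0));print(np.degrees(np.arctan2(v[0,1],v[0,0])))
t=pt(a,213,98,.08)-pt(a,p,q,.08);print(t,np.degrees(np.arctan2(t[1],t[0])))
```

```text
254.88247680664062 111.8284683227539 20.31547737121582
[0.51414988 0.21057095 0.089     ] [0.52345708 0.19693085 0.08881105] 0.04365580284502988
222 [0.51361159 0.21102783]
-123.81494450902258
[ 2.67306773e-02  4.00549992e-02 -5.55111512e-17] 56.28286187156374
```

The screw is at (0.514, 0.211). Its depth of 0.089 and diameter of 44 mm fit the description, and the slot yaw is about 56°. Next, the driver.

Request:
{"op": "drive_tool", "data": {
  "moves": [
    {"delta_pos": [29,43,0],"turn": 0,"claw": 1},
    {"delta_pos": [29,43,0],"turn": 0,"claw": 1},
    {"delta_pos": [29,43,0],"turn": 0,"claw": 1},
    {"delta_pos": [29,43,0],"turn": 0,"claw": 1},
    {"delta_pos": [29,43,0],"turn": 0,"claw": 1},
    {"delta_pos": [29,43,0],"turn": 0,"claw": 1},
    {"delta_pos": [29,43,0],"turn": 0,"claw": 1},
    {"delta_pos": [29,43,0],"turn": 0,"claw": 1},
    {"delta_pos": [0,0,0],"turn": 0,"claw": 1},
    {"delta_pos": [0,0,0],"turn": 0,"claw": 1}
  ]
}}

```text
time_s: 2.82
tcp_pos: [0.5904, -0.16, 0.3018]
ee_rot: [[0.965, -0.264, -0.001], [-0.264, -0.965, 0.0], [-0.001, -0.0, -1.0]]
wrist_force: [-0.5, -0.0, 0.0]
gripper_width: 0.997
gripper_force: 0.0
```

Run:
```python
from h import *
a=snap('wrist','w3');s=monitor.sense()
print(s['time_s'],s['tcp_pos'],s['ee_rot'].round(3),s['joints'].round(1))
```

```text
2.875 [ 0.59035854 -0.1595943   0.3022179 ] [[ 0.965 -0.263 -0.001]
 [-0.263 -0.965  0.   ]
 [-0.001 -0.    -1.   ]] [  0.   18.4   6.3  -0.  -78.   74.7]
```

View pics/w3.png

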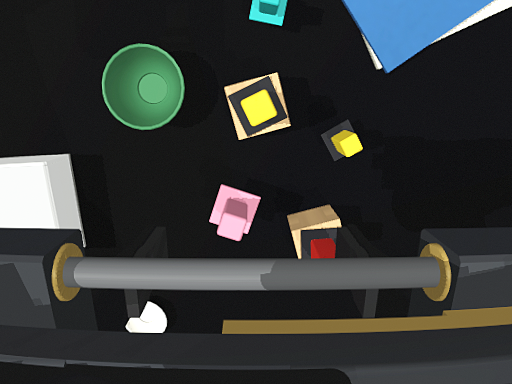

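The driver's handle top is at (259,108), the guard is black, and the stand's corners are (225,90), (276,73), (291,125) and (240,139). The red driver is at (322,247), the small decoy at (346,143), and the bowl at (143,87).

Run:
```python
from h import *
a=load('w3');c=a['color'].astype(int)
m=((c[...,0]>200)&(c[...,1]>180)&(c[...,2]<110)).astype(np.uint8)
m[:70]=0;m[140:]=0;m[:,:225]=0;m[:,295:]=0
ys,xs=np.nonzero(m);z=.126
D=np.array([pt(a,x,y)for y,x in zip(ys,xs)]);print(np.percentile(D[:,2],[5,50,95]))
P=np.array([pt(a,x,y,z)[:2] for y,x in zip(ys,xs)])
print(len(P),cv2.minAreaRect((P*1000).astype(np.float32)))
S=np.array([pt(a,*q,.06)[:2]*1000 for q in[(225,90),(276,73),(291,125),(240,139)]]);print(S,cv2.minAreaRect(S.astype(np.float32)),S.mean(0))
G=D=np.array([pt(a,x,y)for y in range(70,140) for x in range(222,294)])
G=G[(abs(G[:,2]-.064)<.002)];print(len(G),cv2.minAreaRect((G[:,:2]*1000).astype(np.float32)))
```

```text
[0.12398633 0.12555347 0.1268157 ]
813 ((650.44677734375, -183.7051239013672), (27.254650115966797, 27.374116897583008), 11.113840103149414)
[[ 677.35065447 -153.25722446]
 [ 680.13082708 -213.93726233]
 [ 619.07651765 -216.26604778]
 [ 619.00445178 -154.56278265]] ((648.4285888671875, -184.29347229003906), (61.098663330078125, 61.66117858886719), 2.184377431869507) [ 648.89061275 -184.5058293 ]
1214 ((648.7833251953125, -184.10609436035156), (54.42239761352539, 52.25061798095703), 10.402338027954102)
```

Request:
{"op": "drive_tool", "data": {
  "moves": [
    {"delta_pos": [0,0,0],"turn": -0.152,"claw": 1},
    {"delta_pos": [0,0,0],"turn": -0.152,"claw": 1},
    {"delta_pos": [0,0,0],"turn": -0.152,"claw": 1},
    {"delta_pos": [27,17.5,40],"turn": 0,"claw": 1},
    {"delta_pos": [27,17.5,40],"turn": 0,"claw": 1},
    {"delta_pos": [0,0,40],"turn": 0,"claw": 1},
    {"delta_pos": [0,0,0],"turn": 0,"claw": 1},
    {"delta_pos": [0,0,0],"turn": 0,"claw": 1}
  ]
}}

```text
time_s: 3.88
tcp_pos: [0.6511, -0.1845, 0.185]
ee_rot: [[0.982, 0.189, 0.003], [0.189, -0.982, -0.001], [0.003, 0.002, -1.0]]
wrist_force: [0.5, -0.2, 1.1]
gripper_width: 0.996
gripper_force: 0.0
```

Request:
{"op": "drive_tool", "data": {
  "moves": [
    {"delta_pos": [-1,0,40],"turn": 0,"claw": 1},
    {"delta_pos": [0,0,40],"turn": 0,"claw": 1},
    {"delta_pos": [0,0,27],"turn": 0,"claw": 1},
    {"delta_pos": [0,0,0],"turn": 0,"claw": 1},
    {"delta_pos": [0,0,0],"turn": 0,"claw": 0},
    {"delta_pos": [0,0,0],"turn": 0,"claw": 0},
    {"delta_pos": [0,0,0],"turn": 0,"claw": 0},
    {"delta_pos": [0,0,0],"turn": 0,"claw": 0},
    {"delta_pos": [0,0,0],"turn": 0,"claw": 0},
    {"delta_pos": [0,0,0],"turn": 0,"claw": 0}
  ]
}}

```text
time_s: 5.12
tcp_pos: [0.649, -0.1855, 0.0755]
ee_rot: [[0.982, 0.187, -0.0], [0.187, -0.982, -0.0], [-0.0, -0.0, -1.0]]
wrist_force: [0.3, -0.3, -0.5]
gripper_width: 0.405
gripper_force: 0.0
```

Request:
{"op": "drive_tool", "data": {
  "moves": [
    {"delta_pos": [0,0,0],"turn": 0,"claw": 0},
    {"delta_pos": [0,0,0],"turn": 0,"claw": 0},
    {"delta_pos": [0,0,0],"turn": 0,"claw": 0},
    {"delta_pos": [0,0,0],"turn": 0,"claw": 0}
  ]
}}

```text
time_s: 5.62
tcp_pos: [0.649, -0.1854, 0.0755]
ee_rot: [[0.982, 0.187, -0.0], [0.187, -0.982, 0.0], [-0.0, -0.0, -1.0]]
wrist_force: [0.2, 0.3, 0.7]
gripper_width: 0.321
gripper_force: 30.0
```

Gripped: 0.321 × 87 mm = 28 mm. Now I'll lift and look at the blade's direction.

Request:
{"op": "drive_tool", "data": {
  "moves": [
    {"delta_pos": [0,0,-20],"turn": 0,"claw": 0},
    {"delta_pos": [0,0,-40],"turn": 0,"claw": 0},
    {"delta_pos": [0,0,-50],"turn": 0,"claw": 0},
    {"delta_pos": [0,0,-50],"turn": 0,"claw": 0},
    {"delta_pos": [0,0,0],"turn": 0,"claw": 0},
    {"delta_pos": [0,0,0],"turn": 0,"claw": 0}
  ]
}}

```text
time_s: 6.38
tcp_pos: [0.6482, -0.1851, 0.2344]
ee_rot: [[0.982, 0.187, -0.002], [0.187, -0.982, 0.001], [-0.002, -0.001, -1.0]]
wrist_force: [-0.1, -0.2, -2.4]
gripper_width: 0.32
gripper_force: 30.0
```

Run:
```python
from h import *
b=snap('scene','s2');w=snap('wrist','w4')
s=monitor.sense();E=np.linalg.inv(b['extrinsics'])
p=s['tcp_pos']+[0,0,-.061];q=E[:3,:3]@p+E[:3,3];uv=(K(b)@q)[:2]/q[2];print(p,uv)
for ax in(0,1):
  q=E[:3,:3]@(p+.01*s['ee_rot'][:,ax])+E[:3,3];print(ax,(K(b)@q)[:2]/q[2]-uv)
u,v=np.round(uv).astype(int);r=45
cr=cv2.resize(b['color'][v-60:v+30,u-r:u+r,::-1],(600,600),interpolation=cv2.INTER_CUBIC);cv2.imwrite('pics/c2.png',cr)
```

```text
[ 0.64796078 -0.185243    0.1721459 ] [173.96201398 251.49660846]
0 [3.14541956 3.7523577 ]
1 [-4.54635872  3.28875988]
```

View pics/c2.png

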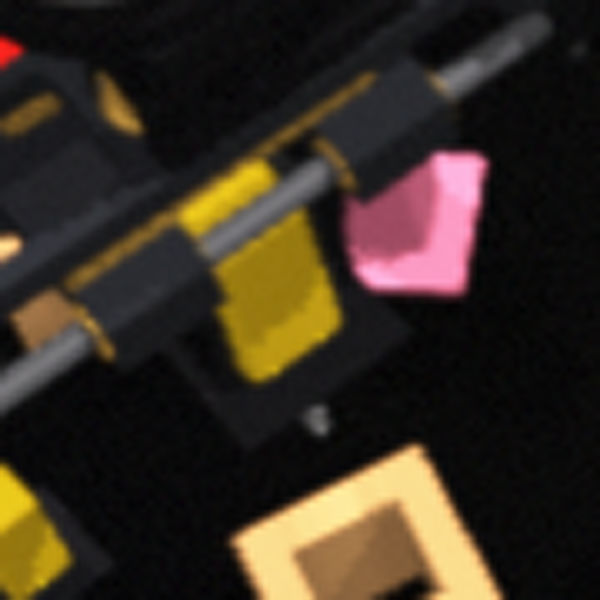

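The visible blade corner at crop (317,420) fits a blade along tool x, since tool y would put its ends at (270,422) or (330,378). I'll carry it over the screw, turned to yaw 56°, where the blade should face the scene camera broadside and confirm this.

Request:
{"op": "drive_tool", "data": {
  "moves": [
    {"delta_pos": [0,0,0],"turn": -0.158,"claw": 0},
    {"delta_pos": [0,0,0],"turn": -0.158,"claw": 0},
    {"delta_pos": [0,0,0],"turn": -0.158,"claw": 0},
    {"delta_pos": [0,0,0],"turn": -0.158,"claw": 0},
    {"delta_pos": [0,0,0],"turn": -0.158,"claw": 0},
    {"delta_pos": [42,-55,0],"turn": 0,"claw": 0},
    {"delta_pos": [42,-55,0],"turn": 0,"claw": 0},
    {"delta_pos": [42,-55,0],"turn": 0,"claw": 0},
    {"delta_pos": [42,-55,0],"turn": 0,"claw": 0},
    {"delta_pos": [42,-55,0],"turn": 0,"claw": 0},
    {"delta_pos": [42,-55,0],"turn": 0,"claw": 0},
    {"delta_pos": [0,0,0],"turn": 0,"claw": 0}
  ]
}}

```text
time_s: 7.98
tcp_pos: [0.5271, 0.1732, 0.2341]
ee_rot: [[0.553, 0.833, -0.002], [0.833, -0.553, -0.001], [-0.002, -0.002, -1.0]]
wrist_force: [0.6, -0.1, -2.1]
gripper_width: 0.323
gripper_force: 30.0
```

Request:
{"op": "drive_tool", "data": {
  "moves": [
    {"delta_pos": [23,-31.5,20],"turn": 0,"claw": 0},
    {"delta_pos": [0,0,30],"turn": 0,"claw": 0},
    {"delta_pos": [0,0,0],"turn": 0,"claw": 0},
    {"delta_pos": [0,0,0],"turn": 0,"claw": 0}
  ]
}}

```text
time_s: 8.48
tcp_pos: [0.5164, 0.2059, 0.186]
ee_rot: [[0.559, 0.829, 0.001], [0.829, -0.559, -0.0], [-0.0, 0.001, -1.0]]
wrist_force: [0.6, 0.9, -1.0]
gripper_width: 0.32
gripper_force: 30.0
```

Run:
```python
from h import *
b=snap('scene','s3');w=snap('wrist','w5')
s=monitor.sense();print(s['tcp_pos']);E=np.linalg.inv(b['extrinsics'])
def pj(p):
  q=E[:3,:3]@p+E[:3,3];return cv2.projectPoints(q.reshape(1,3),np.zeros(3),np.zeros(3),K(b),np.array(b['dist']))[0][0,0]
p=s['tcp_pos']+[0,0,-.061];uv=pj(p)
u,v=np.round(uv).astype(int);f=600/80;o=np.array([u-40,v-45])
print('tip',(uv-o)*f,'x+-',[(pj(p+k*.01*s['ee_rot'][:,0])-o)*f for k in(-1,1)],'screw top',(pj(np.array([.514,.2107,.089]))-o)*f)
cv2.imwrite('pics/c3.png',cv2.resize(b['color'][v-45:v+35,u-40:u+40,::-1],(600,600),interpolation=cv2.INTER_CUBIC))
```

```text
[0.51660207 0.2062141  0.18673345]
tip [296.45846316 340.07171198] x+- [array([264.40577548, 338.57141114]), array([328.52685211, 341.5739227 ])] screw top [293.16903905 404.61260314]
```

View pics/c3.png

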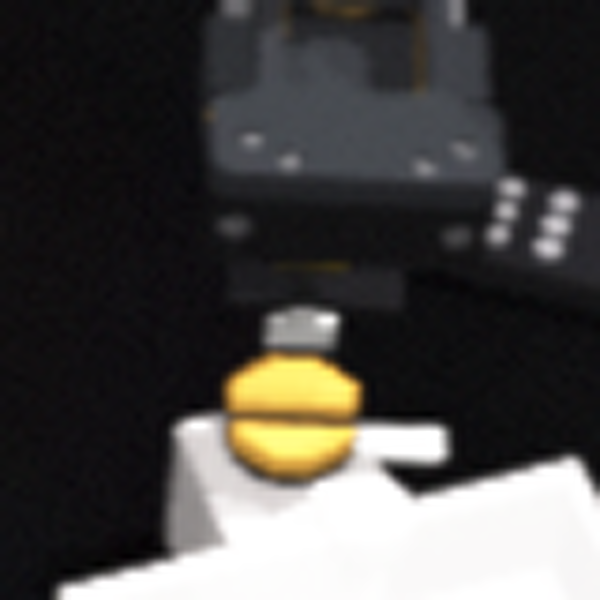

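The blade is broadside (x 264 to 338, centre 300) above the slot, so it runs along tool x. I'll correct by a few mm and lower it to the slot mouth.

Request:
{"op": "drive_tool", "data": {
  "moves": [
    {"delta_pos": [1.3,-4.5,15],"turn": 0,"claw": 0},
    {"delta_pos": [0,0,15],"turn": 0,"claw": 0},
    {"delta_pos": [0,0,4],"turn": 0,"claw": 0},
    {"delta_pos": [0,0,0],"turn": 0,"claw": 0},
    {"delta_pos": [0,0,0],"turn": 0,"claw": 0}
  ]
}}

```text
time_s: 9.2
tcp_pos: [0.513, 0.2102, 0.1519]
ee_rot: [[0.558, 0.83, 0.001], [0.83, -0.558, 0.0], [0.001, 0.0, -1.0]]
wrist_force: [-0.8, -0.9, -0.6]
gripper_width: 0.318
gripper_force: 30.0
```

Request:
{"op": "drive_tool", "data": {
  "moves": [
    {"delta_pos": [0,0,5],"turn": 0,"claw": 0},
    {"delta_pos": [0,0,5],"turn": 0,"claw": 0},
    {"delta_pos": [0,0,0],"turn": 0,"claw": 0},
    {"delta_pos": [0,0,0],"turn": 0,"claw": 0}
  ]
}}

```text
time_s: 9.7
tcp_pos: [0.5127, 0.21, 0.1416]
ee_rot: [[0.558, 0.83, 0.0], [0.83, -0.558, -0.0], [-0.0, 0.0, -1.0]]
wrist_force: [-0.5, 1.1, -0.7]
gripper_width: 0.322
gripper_force: 30.0
```

No contact at tip 0.081, which means the blade is inside the slot. Now I'll press.

Request:
{"op": "drive_tool", "data": {
  "moves": [
    {"delta_pos": [0,0,3],"turn": 0,"claw": 0},
    {"delta_pos": [0,0,3],"turn": 0,"claw": 0},
    {"delta_pos": [0,0,0],"turn": 0,"claw": 0},
    {"delta_pos": [0,0,0],"turn": 0,"claw": 0}
  ]
}}

```text
time_s: 10.2
tcp_pos: [0.513, 0.2103, 0.1362]
ee_rot: [[0.558, 0.83, 0.001], [0.83, -0.558, 0.001], [0.001, 0.001, -1.0]]
wrist_force: [-1.1, 0.4, 3.0]
gripper_width: 0.317
gripper_force: 30.0
```

Request:
{"op": "drive_tool", "data": {
  "moves": [
    {"delta_pos": [0,0,2],"turn": 0,"claw": 0},
    {"delta_pos": [0,0,0],"turn": 0,"claw": 0},
    {"delta_pos": [0,0,0],"turn": 0,"claw": 0}
  ]
}}

```text
time_s: 10.58
tcp_pos: [0.513, 0.2103, 0.1343]
ee_rot: [[0.558, 0.83, 0.001], [0.83, -0.558, 0.001], [0.001, 0.001, -1.0]]
wrist_force: [-0.4, -0.9, 6.6]
gripper_width: 0.323
gripper_force: 30.0
```

Request:
{"op": "drive_tool", "data": {
  "moves": [
    {"delta_pos": [0,0,0],"turn": 0.14,"claw": 0},
    {"delta_pos": [0,0,0],"turn": 0.14,"claw": 0},
    {"delta_pos": [0,0,0],"turn": 0.14,"claw": 0},
    {"delta_pos": [0,0,0],"turn": 0.14,"claw": 0},
    {"delta_pos": [0,0,0],"turn": 0.14,"claw": 0},
    {"delta_pos": [0,0,0],"turn": 0,"claw": 0}
  ]
}}

```text
time_s: 11.32
tcp_pos: [0.5133, 0.2109, 0.1343]
ee_rot: [[0.962, 0.274, 0.002], [0.274, -0.962, 0.002], [0.002, -0.001, -1.0]]
wrist_force: [-1.7, 1.6, 5.8]
gripper_width: 0.322
gripper_force: 30.0
```

Request:
{"op": "drive_tool", "data": {
  "moves": [
    {"delta_pos": [0,0,0],"turn": 0.14,"claw": 0},
    {"delta_pos": [0,0,0],"turn": 0.14,"claw": 0},
    {"delta_pos": [0,0,0],"turn": 0.14,"claw": 0},
    {"delta_pos": [0,0,0],"turn": 0.14,"claw": 0},
    {"delta_pos": [0,0,0],"turn": 0.14,"claw": 0},
    {"delta_pos": [0,0,0],"turn": 0,"claw": 0},
    {"delta_pos": [0,0,0],"turn": 0,"claw": 0}
  ]
}}

```text
time_s: 12.2
tcp_pos: [0.5134, 0.2111, 0.1343]
ee_rot: [[0.913, -0.409, 0.002], [-0.409, -0.913, 0.002], [0.001, -0.003, -1.0]]
wrist_force: [-0.7, 0.6, 5.9]
gripper_width: 0.318
gripper_force: 30.0
```

Run:
```python
from h import *
s=monitor.sense();print(s['tcp_pos'],s['ee_rot'][:,0],s['wrist_force'],s['moment'],s['joints'].round(1))
b=snap('scene','s4')
cv2.imwrite('pics/c4.png',cv2.resize(b['color'][110:200,265:355,::-1],(600,600),interpolation=cv2.INTER_CUBIC))
```

```text
[0.51341111 0.21106067 0.13432155] [ 0.91252943 -0.40900901  0.00129037] [-0.74863953  0.64756969  5.93384058] [0.59530124 0.47280476 0.00928842] [ 39.1  19.8 -16.7  -0.  -53.3  26.8]
```

View pics/c4.png

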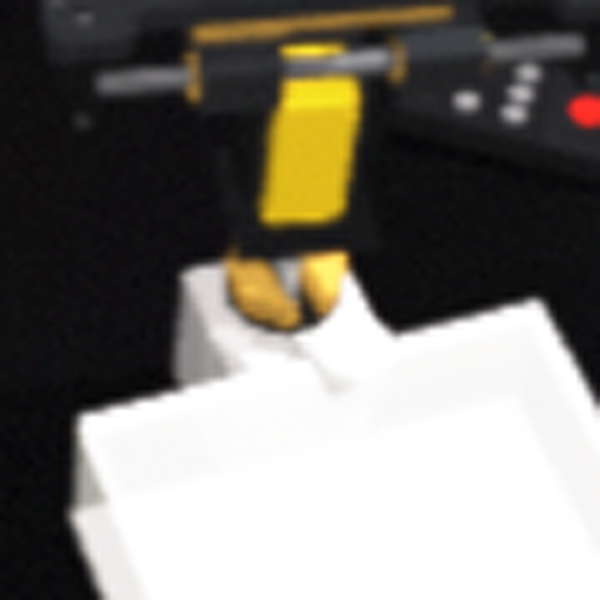

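The tongue now points over the lid edge, around (340,370). I'll turn a bit further to be sure of the stop.

Request:
{"op": "drive_tool", "data": {
  "moves": [
    {"delta_pos": [0,0,0],"turn": 0.1,"claw": 0},
    {"delta_pos": [0,0,0],"turn": 0.06,"claw": 0},
    {"delta_pos": [0,0,0],"turn": 0,"claw": 0},
    {"delta_pos": [0,0,0],"turn": 0,"claw": 0}
  ]
}}

```text
time_s: 12.75
tcp_pos: [0.5135, 0.2111, 0.1344]
ee_rot: [[0.836, -0.548, 0.003], [-0.548, -0.836, 0.002], [0.001, -0.003, -1.0]]
wrist_force: [-0.5, 2.1, 4.9]
gripper_width: 0.322
gripper_force: 30.0
```

Run:
```python
from h import *
s=monitor.sense();print(s['tcp_pos'],s['ee_rot'][:,0],s['wrist_force'],s['moment'])
```

```text
[0.51353323 0.21113482 0.13439749] [ 0.83616735 -0.54847327  0.0011096 ] [-0.5163507   2.08595094  4.94670525] [0.69158085 0.40881006 0.19309518]
```

The moment has risen to 0.19 N m, well above the 0.08 friction, so the screw is at its stop. I'll back off within the play and lift.

Request:
{"op": "drive_tool", "data": {
  "moves": [
    {"delta_pos": [0,0,0],"turn": -0.1,"claw": 0},
    {"delta_pos": [0,0,0],"turn": -0.1,"claw": 0},
    {"delta_pos": [0,0,-5],"turn": 0,"claw": 0},
    {"delta_pos": [0,0,-20],"turn": 0,"claw": 0},
    {"delta_pos": [0,0,-40],"turn": 0,"claw": 0},
    {"delta_pos": [0,0,-40],"turn": 0,"claw": 0},
    {"delta_pos": [0,0,0],"turn": -0.188,"claw": 0},
    {"delta_pos": [0,0,0],"turn": -0.188,"claw": 0},
    {"delta_pos": [0,0,0],"turn": -0.188,"claw": 0},
    {"delta_pos": [0,0,0],"turn": 0,"claw": 0}
  ]
}}

```text
time_s: 14.0
tcp_pos: [0.5118, 0.2096, 0.2373]
ee_rot: [[0.984, 0.176, -0.003], [0.176, -0.984, -0.001], [-0.003, 0.001, -1.0]]
wrist_force: [-0.4, 0.2, -1.0]
gripper_width: 0.32
gripper_force: 30.0
```

Run:
```python
from h import *
s=monitor.sense();R=s['ee_rot'];print(s['tcp_pos'],R[:,0],s['wrist_force'])
print('to stand, tool mm',R.T@(np.array([.6488,-.1844,.234])-s['tcp_pos'])*1e3)
b=snap('scene','s5');w=snap('wrist','w5')
cv2.imwrite('pics/c5.png',np.hstack([cv2.resize(x[:,:,::-1],(390,390),interpolation=cv2.INTER_CUBIC) for x in(b['color'][90:220,250:380],w['color'][:,64:448])]))
```

```text
[0.51180067 0.20963549 0.23727389] [ 0.98439602  0.17594339 -0.00289858] [-0.43504515  0.20376273 -1.02474584]
to stand, tool mm [ 65.54314113 411.99070912   3.35448941]
```

View pics/c5.png

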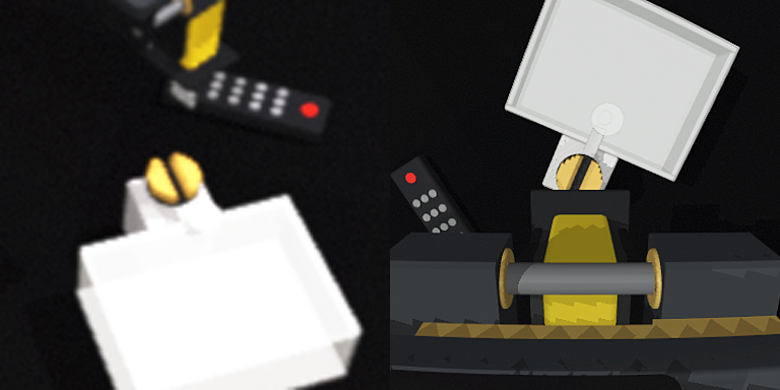

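The tongue lies over the lid towards the knob (right panel (597,145)), and the driver is held square. Now back to the stand.

Request:
{"op": "drive_tool", "data": {
  "moves": [
    {"delta_pos": [8,51.5,0],"turn": 0,"claw": 0},
    {"delta_pos": [8,51.5,0],"turn": 0,"claw": 0},
    {"delta_pos": [8,51.5,0],"turn": 0,"claw": 0},
    {"delta_pos": [8,51.5,0],"turn": 0,"claw": 0},
    {"delta_pos": [8,51.5,0],"turn": 0,"claw": 0},
    {"delta_pos": [8,51.5,0],"turn": 0,"claw": 0},
    {"delta_pos": [8,51.5,0],"turn": 0,"claw": 0},
    {"delta_pos": [8,51.5,0],"turn": 0,"claw": 0},
    {"delta_pos": [0,0,0],"turn": 0,"claw": 0},
    {"delta_pos": [0,0,0],"turn": 0,"claw": 0}
  ]
}}

```text
time_s: 15.35
tcp_pos: [0.6492, -0.1837, 0.2377]
ee_rot: [[0.984, 0.177, -0.002], [0.177, -0.984, 0.001], [-0.001, -0.001, -1.0]]
wrist_force: [0.1, -0.5, -1.5]
gripper_width: 0.32
gripper_force: 30.0
```

Request:
{"op": "drive_tool", "data": {
  "moves": [
    {"delta_pos": [-1.4,1.1,40],"turn": 0,"claw": 0},
    {"delta_pos": [0,0,40],"turn": 0,"claw": 0},
    {"delta_pos": [0,0,30],"turn": 0,"claw": 0},
    {"delta_pos": [0,0,30],"turn": 0,"claw": 0},
    {"delta_pos": [0,0,18],"turn": 0,"claw": 0},
    {"delta_pos": [0,0,0],"turn": 0,"claw": 0},
    {"delta_pos": [0,0,0],"turn": 0,"claw": 0}
  ]
}}

```text
time_s: 16.23
tcp_pos: [0.6495, -0.1849, 0.0821]
ee_rot: [[0.984, 0.18, 0.003], [0.18, -0.984, -0.001], [0.003, 0.001, -1.0]]
wrist_force: [0.6, -0.4, -1.9]
gripper_width: 0.316
gripper_force: 30.0
```

Request:
{"op": "drive_tool", "data": {
  "moves": [
    {"delta_pos": [0,0,4],"turn": 0,"claw": 0},
    {"delta_pos": [0,0,2],"turn": 0,"claw": 0},
    {"delta_pos": [0,0,1],"turn": 0,"claw": 0},
    {"delta_pos": [0,0,0],"turn": 0,"claw": 0},
    {"delta_pos": [0,0,0],"turn": 0,"claw": 0}
  ]
}}

```text
time_s: 16.85
tcp_pos: [0.6488, -0.1851, 0.0754]
ee_rot: [[0.984, 0.18, 0.001], [0.18, -0.984, -0.0], [0.001, 0.001, -1.0]]
wrist_force: [-2.1, 1.1, 4.9]
gripper_width: 0.319
gripper_force: 30.0
```

Seated: the contact force is about 6 N at the same height as the pick. Release and retreat.

Request:
{"op": "drive_tool", "data": {
  "moves": [
    {"delta_pos": [0,0,0],"turn": 0,"claw": 1},
    {"delta_pos": [0,0,0],"turn": 0,"claw": 1},
    {"delta_pos": [0,0,0],"turn": 0,"claw": 1},
    {"delta_pos": [0,0,0],"turn": 0,"claw": 1},
    {"delta_pos": [0,0,0],"turn": 0,"claw": 1},
    {"delta_pos": [0,0,0],"turn": 0,"claw": 1},
    {"delta_pos": [0,0,-30],"turn": 0,"claw": 1},
    {"delta_pos": [0,0,-50],"turn": 0,"claw": 1},
    {"delta_pos": [0,0,-50],"turn": 0,"claw": 1},
    {"delta_pos": [-50,0,-30],"turn": 0,"claw": 1},
    {"delta_pos": [0,0,-30],"turn": 0,"claw": 1},
    {"delta_pos": [0,0,0],"turn": 0,"claw": 1}
  ]
}}

```text
time_s: 18.35
tcp_pos: [0.6002, -0.1945, 0.2673]
ee_rot: [[0.984, 0.18, 0.007], [0.18, -0.984, -0.001], [0.007, 0.003, -1.0]]
wrist_force: [-0.1, -0.2, -0.4]
gripper_width: 1.0
gripper_force: 0.0
```

Run:
```python
from h import *
w=snap('wrist','w6');s=monitor.sense();print(s['tcp_pos'],s['gripper_width'])
c=w['color'].astype(int)
m=((c[...,0]>200)&(c[...,1]>180)&(c[...,2]<110)).astype(np.uint8);m[230:]=0
n,l,st,ce=cv2.connectedComponentsWithStats(m)
for i in range(1,n):
  if st[i,4]>150:
    D=np.array([pt(w,x,y) for y,x in zip(*np.nonzero(l==i))]);print(st[i],D.mean(0),np.percentile(D[:,2],[10,50,90]),cv2.minAreaRect((D[D[:,2]>D[:,2].max()-.006][:,:2]*1000).astype(np.float32)))
```

```text
[ 0.59961518 -0.19406942  0.2648987 ] 1.0060407597561014
[ 234  108   32   33 1017] [ 0.6508149  -0.18460126  0.12523093] [0.12411769 0.1256187  0.12660099] ((670.8358764648438, -181.6865234375), (0.0, 0.0), 0.0)
[305 183  26  29 619] [ 0.58500436 -0.27110175  0.07575843] [0.05113084 0.08215264 0.08390814] ((670.8358764648438, -181.6865234375), (0.0, 0.0), 0.0)
```

The driver is home: its top is level at 0.1256 m and its position is within 2 mm of the stand's axis.

```bash
python3 -c "
from station import ticket
print(ticket.finish_job())"
```

```text
the job is handed in; nothing more can be done
None
```

I turned the lock screw to its stop so the tongue reaches over the lid, stood the yellow driver back home in its own stand, let go, and handed the job in after about 18 s of the 53 s; no verdict came back.

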